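# Ink the stamp and hold it ready over the carton's label

## Robot

A 6-joint arm with a two-finger parallel gripper is mounted at the origin on a cart in front of the work surface, level with it; the furniture and walls round the work are solid. World frame = base frame: x ahead of the robot, y to its left, z up, the work surface at z = 0. Lengths are in m, angles in rad, forces in N, time in s.
With the tool pointing down it reaches from about 0.35 to 0.85 m from the base axis. Payload 8.1 kg.
Tool frame: the origin (TCP) lies at the very end of the fingers, on their centre line; the grasp point (between the pads) lies 19 mm behind it; z points along the fingers, y is the direction in which the jaws open and shut (so a half turn about z gives the same grasp; the last joint's range is limited). The gripper opens to 85 mm and grips with 20 to 120 N. Pads are 22 mm wide; open, the fingers measure 114 mm over their backs; the gripper's body (76 mm by 85 mm) begins 54 mm behind the grasp point. The pads swing forward as they close: fully open they stand 13 mm farther back than shut.
Start: joints at [1.205, 0.13, 1.488, -0, 1.523, -0.085], TCP at [0.166, 0.577, 0.231] pointing down, gripper open.
Joint ranges: [-2.96, 2.96], [-0.89, 2.26], [0.02, 2.5], [-1.34, 4.48], [0, 2.73], [-2.66, 2.66]. Speed limits (rad/s): [2.39, 2.39, 2.79, 3.14, 3.14, 3.14].

## Interface

Orientations are given as [roll, pitch, yaw] about the fixed x, y, z axes, in that order (R = Rz(yaw) Ry(pitch) Rx(roll)).
In Python, from station import robot gives the robot as it stands. The module is installed in compiled form; this text tells all that it offers.
- The arm moves only by the shell command python3 -m crank 'ROWS' [FORCE]. ROWS is JSON, a list of rows, each an object of numbers: "tx", "ty", "tz": the shift along the tool's x, y, z in mm; "turn": the turn about the tool's z in rad; "hand": the opening, from -1 (shut) to 1 (fully open). A call has 1 to 12 rows; each row is the pose to reach, as a shift and turn from the pose commanded when the call began, along the tool's axes at that moment; what a row does not reach only later rows make up. A row lasts 1/8 s, in which the tool goes at most 62.5 mm and 10.7 degrees, less where a joint would pass 70% of its speed; a pose out of reach is approached as far as the arm can. A call with a gripper value outside its range is refused whole. The fingers move at their own pace and stop on an object; FORCE is the grip in N (left out, the last holds). Time passes only in rows, so rows that repeat a pose let the fingers close. It gives the time, the measured TCP pose, the force and the opening at its end, in the units of the state.
- robot.observe(): the state, without advancing time (a new reading comes with each control period).
- robot.read_camera(name): name is "scene" or "top" or "wrist"; returns a dict with "frame" (400x640x3 uint8, red, green, blue), "camera_matrix" (3x3 intrinsics, pixels), "k1" (the pictures are not rectified: a ray, as slopes to the right and down, at radius r is drawn at 1 + k1 r^2 times it, then the intrinsics apply), "T" (4x4, takes a point from camera to world coordinates); the wrist camera has in their place "mount" (4x4, takes a point from camera to tool coordinates, whose origin is the TCP and whose axes are the flange's). Camera axes: x right, y up, looking along -z (the intrinsics and any distortion apply to the point x, -y, -z); pixel columns grow to the right and rows downward; lengths in m; the calibration is good to about 2 mm. A picture is of the moment at which its call begins: read the wrist's pose just before it. There is no depth.
- robot.finish_job(): hands the job in, once; it reports no verdict.
The state is a dict: "time": time; "q": joint angles; "dq": joint speeds; "tau": joint torques, N m; "tcp_pos": TCP position; "ee_rot": TCP orientation; "contact_force": force on the tool from outside, world axes, zero at the start; "moment": the same for the moment, N m; "grip_width": opening from 0.0 (shut) to 1.0 (fully open).
Only numpy, scipy, OpenCV 4.12 (cv2) and the standard library are available. Lean on these libraries where they do the work, as an engineer would, in place of code of your own. Each camera call takes 0.05 s, during which the arm holds its last target. There are 200 camera calls.

## Task

Pick up the red-handled stamp, press its face onto the sprung blue inking plate until the plate is fully down, then carry it over the goods box into the tray and stop with it hovering upright about one centimetre above the blank red-bordered label on top of its carton, centred in the border and with its long side along the border's long side. Finish there, with the gripper still holding the stamp motionless: do not stamp the carton, let the stamp touch anything in the tray, or shift the tray, its contents or the other things on the bench.

Things in the scene. Friction and masses are not known exactly. Their poses are not given: they have to be found in the camera images.
- date_stamp: stamp standing upright: wooden rectangular base 32 (x) x 62 (y) mm, 26 mm high, on it a narrow neck (16 mm across, 26 to 45 mm up) and a round red bulb handle 24 mm across (45 to 79 mm up, the top). About 0.1 kg. Origin: centre of the underside (the printing face); z up through the handle, y along the base's long side. Either way round is the same
- inker: inking station fixed to the bench: black base 74 (x) x 104 (y) mm, its grey top 20 mm high, with a sprung blue plate 44 (x) x 74 (y) mm standing up in its middle. Origin: centre of the underside, z up, y along the long side
- inker_top (a point): centre of the top of the sprung blue plate, 32 mm above the bench when up, 24 mm when fully down; moves with the plate; axes as the inker's
- inker_plate (a joint): travel of the sprung plate: 0 up, grows as it is pushed down, stop at 0.008 m (fully down). Takes about 2.4 N to start and 7.2 N to reach the stop; springs back when released
- tray: loose open cardboard tray, 321 (x) x 340 (y) mm outside, walls 64 mm high and 4 mm thick, floor 4 mm. Origin: centre of the underside. Holds the goods box along its right-hand (-y) side and two small cartons beyond it
- goods_box: white and blue goods box, 298 (x) x 101 (y) x 71 mm high, lying in the tray on its 4 mm floor (top about 75 mm above the bench), an obstacle. Origin: centre of the underside
- carton: loose brown carton 102 (x) x 142 (y) x 46 mm high standing in the tray on its 4 mm floor, with the blank red-bordered white label flat on its top. Origin: centre of the underside
- label (a point): centre of the blank white label on top of the carton, 47 mm above the carton's underside (about 51 mm above the bench); label 56 (x) x 86 (y) mm, its red border 54 x 84 mm outside, 50 x 80 mm inside. z up, y along the border's long side
- other_carton: loose brown carton 85 (x) x 122 (y) x 51 mm high in the tray, with a small printed address label and no red border; leave alone. It and the carton above may stand either way (near or far). Origin: centre of the underside
- glue_stick: glue stick with blue cap standing upright, 29 mm across, 92 mm high; bystander. Origin: centre of the underside
- tape_measure: yellow tape measure, 64 x 75 x 37 mm high; bystander. Origin: centre of the underside
- tape_roll: roll of brown tape lying flat, 116 mm across, 48 mm high; bystander. Origin: centre of the underside
- stapler: red stapler, 135 x 34 x 51 mm high; bystander. Origin: centre of the underside

How it is judged:
By the outcome, as a careful person would: the job done as asked, in the order asked, and still so for the second after the job is handed in, while the arm keeps its last pose, push and grip.
It also fails if it takes over 51 s, if anything falls off the work surface, if the arm or the gripper's body presses on something with over 40 N, if the wrist force passes 120 N, or if a joint passes its speed limit or range.

## Working session

There is one attempt and no reset: what is moved stays moved. The work goes in short steps, Python scripts to look and compute and a shell command to move; the robot and the scene stay as the last step left them, time stands still between calls to the robot, and variables do not carry over. Pictures are saved under pics/ and viewed, about 8 in all and at most 12, crops included, and the job is handed in when it is done.

```bash
mkdir -p pics; cat > h.py <<'E'
import numpy as np, cv2, json
from station import robot
from scipy.spatial.transform import Rotation as R
def shot(n,f):
    s=robot.observe(); c=robot.read_camera(n)
    T=c.get("T")
    if T is None:
        W=np.eye(4); W[:3,:3]=R.from_euler('xyz',s["ee_rot"]).as_matrix(); W[:3,3]=s["tcp_pos"]; T=W@np.array(c["mount"])
    np.savez("cam_"+f,K=c["camera_matrix"],k1=c["k1"],T=T,im=c["frame"])
    cv2.imwrite(f"pics/{f}.png",np.array(c["frame"])[:,:,::-1]); return s
def pix2w(f,uv,z):
    d=np.load(f"cam_{f}.npz");K,k,T=d["K"],float(d["k1"]),d["T"]
    uv=np.array(uv,float).reshape(-1,1,2)
    p=cv2.undistortPoints(uv,K,np.array([k,0,0,0,0.]),R=None)[:,0]
    r=np.c_[p[:,0],-p[:,1],-np.ones(len(p))]@T[:3,:3].T
    t=(np.broadcast_to(z,len(r))-T[2,3])/r[:,2]
    return T[:3,3]+r*t[:,None]
def w2pix(f,P):
    d=np.load(f"cam_{f}.npz");K,k,T=d["K"],float(d["k1"]),d["T"]
    c=(np.atleast_2d(P)-T[:3,3])@T[:3,:3]; s=np.c_[c[:,0],-c[:,1]]/-c[:,2:3]
    s=s*(1+k*(s**2).sum(1,keepdims=True)); return s@K[:2,:2].T+K[:2,2]
E
python3 - <<'E'
from h import *
s=shot("top","top1");shot("scene","scene1");shot("wrist","wrist1")
print({k:np.round(v,3) for k,v in s.items()})
for f in["top1","scene1","wrist1"]:
    d=np.load(f"cam_{f}.npz");print(d["K"].round(1).tolist(),d["k1"],d["T"].round(3).tolist())
E
```

```text
{'time': np.float64(0.0), 'q': array([ 1.205,  0.131,  1.489,  0.   ,  1.523, -0.085]), 'dq': array([-0.001,  0.001,  0.001, -0.   , -0.002,  0.001]), 'tau': array([ 2.0000e-03, -5.6939e+01, -5.0056e+01, -0.0000e+00,  1.5000e-02,
        0.0000e+00]), 'tcp_pos': array([0.166, 0.576, 0.23 ]), 'ee_rot': array([-3.14 , -0.   ,  2.861]), 'contact_force': array([ 0.293,  0.526, -0.148]), 'moment': array([-0.027, -0.005,  0.005]), 'grip_width': np.float64(1.0)}
[[454.9, 0.0, 315.3], [0.0, 454.9, 199.3], [0.0, 0.0, 1.0]] -0.0976827075224598 [[-0.011, 0.995, -0.101, 0.474], [-1.0, -0.011, 0.0, -0.062], [-0.001, 0.101, 0.995, 1.238], [0.0, 0.0, 0.0, 1.0]]
[[506.8, 0.0, 320.9], [0.0, 506.8, 192.8], [0.0, 0.0, 1.0]] -0.021848368645637568 [[0.568, 0.606, -0.557, -0.139], [-0.823, 0.417, -0.385, -0.544], [-0.001, 0.677, 0.736, 0.986], [0.0, 0.0, 0.0, 1.0]]
[[330.9, 0.0, 314.6], [0.0, 330.9, 199.9], [0.0, 0.0, 1.0]] 0.004802976331712319 [[0.277, -0.917, -0.287, 0.092], [0.961, 0.263, 0.085, 0.596], [-0.002, -0.299, 0.954, 0.374], [0.0, 0.0, 0.0, 1.0]]
```

View pics/top1.png

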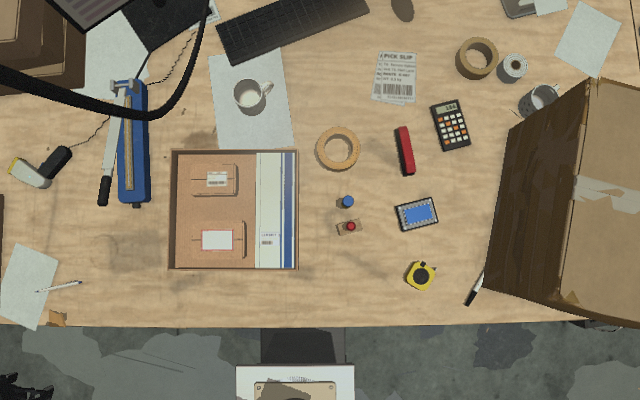

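View pics/scene1.png

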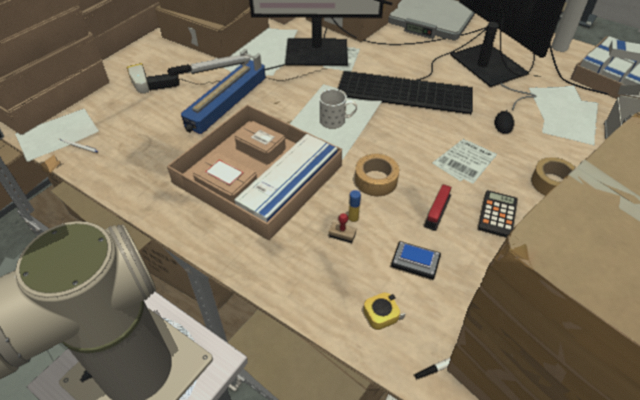

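The top view shows the tray at about (170-298, 150-268), with the red-bordered label at (217,240), near. The stamp is at (350,227), the glue stick at (347,202), the inker at (416,214) and the tape measure at (421,275). I'll zoom in for precise corners.

```bash
python3 - <<'E'
from h import *
a=cv2.imread("pics/top1.png");b=cv2.imread("pics/scene1.png")
A=cv2.resize(a[185:250,325:445],None,fx=6.6,fy=6.6,interpolation=cv2.INTER_CUBIC)[:, :792]
B=cv2.resize(a[205:275,165:265],None,fx=6.6,fy=6.6,interpolation=cv2.INTER_CUBIC)[:,:]
C=np.zeros((170*1+0,1,3))
A=cv2.resize(a[190:245,330:445],(690,330),interpolation=cv2.INTER_CUBIC)
B=cv2.resize(a[220:262,180:250],(420,252),interpolation=cv2.INTER_CUBIC)
D=cv2.resize(b[210:245,320:365],(270,210),interpolation=cv2.INTER_CUBIC)
o=np.zeros((590,700,3),np.uint8);o[:330,:690]=A;o[334:586,:420]=B;o[334:544,424:694]=D
cv2.imwrite("pics/crop1.png",o)
print(w2pix("top1",[[0.166,.577,.23],[0,0,0]]))
print(pix2w("top1",[[350,227],[416,214],[217,240],[347,202],[172,268],[298,268],[298,150],[172,150]],[.079,.032,.051,.092,.064,.064,.064,.064]).round(3))
hsv=cv2.cvtColor(a,cv2.COLOR_BGR2HSV)
# blue plate
m=cv2.inRange(hsv,(100,120,100),(125,255,255));m[:195]=0;m[232:]=0;m[:,:395]=0;m[:,445:]=0
p=np.argwhere(m)[:,::-1].astype(float)
w=pix2w("top1",p,.032)[:,:2]; print("plate",w.mean(0),cv2.minAreaRect((w*1000).astype(np.float32)))
for n,lim in(("red",(165,395,218,236)),("redbulb",(335,365,215,240))):
    m=cv2.inRange(hsv,(0,100,90),(8,255,255))|cv2.inRange(hsv,(170,100,90),(180,255,255))
    x0,x1,y0,y1=lim if n=="redbulb" else(195,240,225,255)
    k=np.zeros_like(m);k[y0:y1,x0:x1]=m[y0:y1,x0:x1];p=np.argwhere(k)[:,::-1].astype(float)
    w=pix2w("top1",p,.062 if n=="redbulb" else .051)[:,:2];print(n,len(p),w.mean(0),cv2.minAreaRect((w*1000).astype(np.float32)))
E
```

```text
[[ 36.05073524 381.79703333]
 [294.59850901 422.5891527 ]]
[[ 0.519 -0.15   0.079]
 [ 0.553 -0.33   0.032]
 [ 0.489  0.196  0.051]
 [ 0.581 -0.142  0.092]
 [ 0.418  0.311  0.064]
 [ 0.416 -0.016  0.064]
 [ 0.723 -0.018  0.064]
 [ 0.728  0.317  0.064]]
plate [ 0.55411686 -0.33540303] ((554.009033203125, -335.49029541015625), (37.43959045410156, 68.17900085449219), 13.192331314086914)
red 56 [0.48318879 0.19203099] ((490.29132080078125, 197.5212860107422), (54.7097282409668, 81.97395324707031), 0.26321250200271606)
redbulb 55 [ 0.52250399 -0.15349997] ((523.140869140625, -153.65435791015625), (20.061721801757812, 20.188152313232422), 44.04785919189453)
```

View pics/crop1.png

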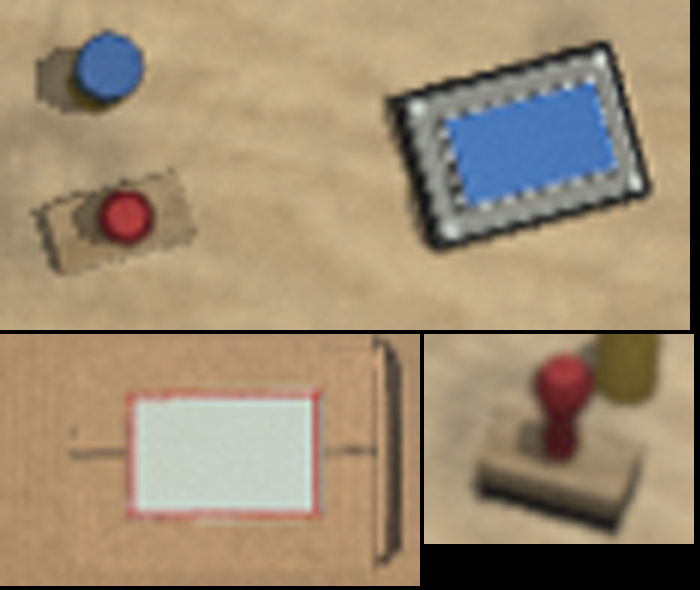

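View pics/wrist1.png

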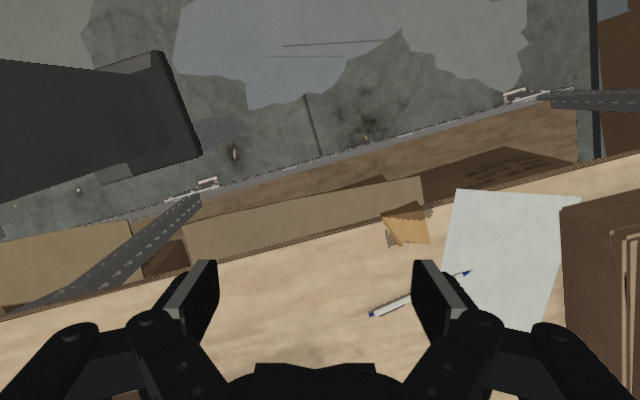

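```bash
cat >> h.py <<'E'
def go(p,yaw,note=""):
    s=robot.observe();r=R.from_euler('xyz',s["ee_rot"]);M=r.as_matrix()
    d=M.T@(np.array(p)-s["tcp_pos"])*1000
    cy=np.arctan2(M[1,0],M[0,0]);t=-((yaw-cy+np.pi)%(2*np.pi)-np.pi)
    print(note,"t",round(s["time"],2),"tx ty tz",d.round(1),"turn",round(t,4),"| tcp",np.round(s["tcp_pos"],4),"rpy",np.round(s["ee_rot"],4),"F",np.round(s["contact_force"],1),"grip",round(float(s["grip_width"]),3),"q",np.round(s["q"],2))
E
python3 -c "
from h import *
go([.522,-.152,.23],.25)"
```

```text
t 0.15 tx ty tz [-543.7 -601.     1.3] turn 2.6108 | tcp [0.1661 0.5761 0.2305] rpy [-3.1401e+00 -1.0000e-04  2.8608e+00] F [ 0.3 -0.1 -0.5] grip 1.001 q [ 1.2   0.13  1.49  0.    1.52 -0.09]
```

```bash
python3 -m crank '[{"tx":-544,"ty":-601,"tz":0,"turn":2.2,"hand":1},{"tx":-544,"ty":-601,"tz":0,"turn":2.2,"hand":1},{"tx":-544,"ty":-601,"tz":0,"turn":2.2,"hand":1},{"tx":-544,"ty":-601,"tz":0,"turn":2.2,"hand":1},{"tx":-544,"ty":-601,"tz":0,"turn":2.2,"hand":1},{"tx":-544,"ty":-601,"tz":0,"turn":2.2,"hand":1},{"tx":-544,"ty":-601,"tz":0,"turn":2.2,"hand":1},{"tx":-544,"ty":-601,"tz":0,"turn":2.2,"hand":1},{"tx":-544,"ty":-601,"tz":0,"turn":2.2,"hand":1},{"tx":-544,"ty":-601,"tz":0,"turn":2.2,"hand":1},{"tx":-544,"ty":-601,"tz":0,"turn":2.2,"hand":1},{"tx":-544,"ty":-601,"tz":0,"turn":2.2,"hand":1}]' 60; python3 -c "
from h import *
go([.522,-.152,.23],.25)"
```

```text
time: 1.65
tcp_pos: [0.4963, -0.0994, 0.2312]
ee_rot: [3.141, -0.0, 0.655]
contact_force: [0.3, 0.5, 0.8]
grip_width: 1.002
 t 1.65 tx ty tz [-11.7  57.4   1.2] turn 0.4051 | tcp [ 0.4963 -0.0994  0.2312] rpy [ 3.1415e+00 -3.0000e-04  6.5510e-01] F [0.3 0.5 0.8] grip 1.002 q [-0.3  -0.13  1.75  0.    1.52  0.62]
```

```bash
python3 -m crank '[{"tx":-12,"ty":57,"tz":1,"turn":0.405},{"tx":-12,"ty":57,"tz":1,"turn":0.405},{"tx":-12,"ty":57,"tz":1,"turn":0.405},{"tx":-12,"ty":57,"tz":1,"turn":0.405},{"tx":-12,"ty":57,"tz":1,"turn":0.405}]'; python3 - <<'E'
from h import *
s=shot("wrist","w2");go([.522,-.152,.23],.25)
E
```

```text
t 1.7 tx ty tz [-8.7 51.5  0.4] turn 0.3954 | tcp [ 0.4979 -0.1056  0.2303] rpy [3.1385e+00 2.1000e-03 6.4540e-01] F [-5.9 -4.2  0.7] grip 0.999 q [-0.31 -0.12  1.74 -0.    1.52  0.62]validation failed for argument at $[0]...
```

View pics/w2.png

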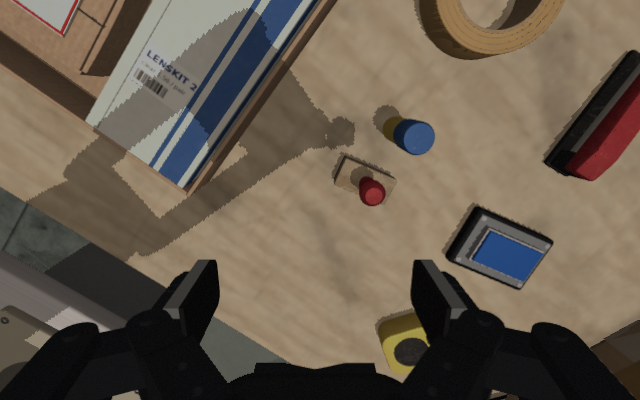

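The move was refused because every row needs "hand". The wrist view is unmoved; stamp bulb at (372,191), base around (365,178), inker at (500,248), glue stick at (414,137).

```bash
python3 -m crank '[{"tx":-9,"ty":52,"tz":0,"turn":0.395,"hand":1},{"tx":-9,"ty":52,"tz":0,"turn":0.395,"hand":1},{"tx":-9,"ty":52,"tz":0,"turn":0.395,"hand":1},{"tx":-9,"ty":52,"tz":0,"turn":0.395,"hand":1},{"tx":-9,"ty":52,"tz":0,"turn":0.395,"hand":1}]'; python3 - <<'E'
from h import *
s=shot("wrist","w3");go([.522,-.152,.23],.25)
a=cv2.imread("pics/w3.png")
cv2.imwrite("pics/w3c.png",cv2.resize(a[60:310,200:600],None,fx=2,fy=2,interpolation=cv2.INTER_CUBIC))
E
```

```text
time: 2.33
tcp_pos: [0.5205, -0.1432, 0.2315]
ee_rot: [3.141, -0.0, 0.269]
contact_force: [-0.1, 0.5, -0.7]
grip_width: 1.0
 t 2.38 tx ty tz [-0.9  8.8  1.6] turn 0.0186 | tcp [ 0.5205 -0.1432  0.2316] rpy [ 3.1413e+00 -4.0000e-04  2.6860e-01] F [-0.1 -0.3  0.2] grip 0.999 q [-0.36 -0.03  1.66 -0.    1.52  0.94]
```

View pics/w3c.png

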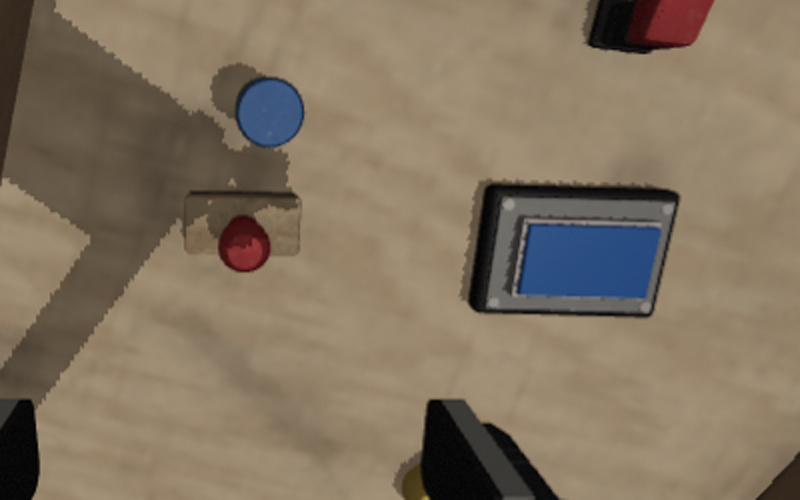

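```bash
python3 - <<'E'
from h import *
f=lambda c:np.array(c)/2+[200,60]-.25
def rep(n,c,z,cam="w3"):
    w=pix2w(cam,c,z)[:,:2];v=(w[1]+w[2]-w[0]-w[3])/2;u=(w[0]+w[1]-w[2]-w[3])/2
    print(n,"c",w.mean(0).round(4),"long",np.hypot(*v).round(4),np.degrees(np.arctan2(v[0],-v[1])).round(1),"short",np.hypot(*u).round(4),np.degrees(np.arctan2(u[1],u[0])).round(1))
rep("stamp",f([(186,197),(300,197),(300,254),(186,253)]),.026)
rep("plate",f([(524,221),(663,224),(655,299),(517,296)]),.032)
rep("stamp top",np.array([(33,207),(178,172),(195,240),(58,273)])/6+[330,190]-.4,.026,"top1")
rep("inker base top",np.array([(410,100),(602,48),(645,185),(440,240)])/6+[330,190]-.4,.02,"top1")
rep("label top",np.array([(127,393),(320,392),(318,518),(127,517)])/6+[180,220]-[0,334/6]-.4,.051,"top1")
a=cv2.imread("pics/w3.png");hsv=cv2.cvtColor(a,cv2.COLOR_BGR2HSV)
m=cv2.inRange(hsv,(0,120,60),(8,255,255))|cv2.inRange(hsv,(172,120,60),(180,255,255));k=m*0;k[160:200,300:345]=m[160:200,300:345]
p=np.argwhere(k)[:,::-1].astype(float);print("bulb",len(p),p.mean(0),pix2w("w3",p.mean(0),.065).round(4), pix2w("top1",[[350,226.5]],.067))
m=cv2.inRange(hsv,(100,120,60),(125,255,255));k=m*0;k[150:225,440:540]=m[150:225,440:540]
w=pix2w("w3",np.argwhere(k)[:,::-1].astype(float),.032)[:,:2]*1000;print("plate",w.mean(0),cv2.minAreaRect(w.astype(np.float32)))
k=m*0;k[90:140,310:355]=m[90:140,310:355];print("glue",pix2w("w3",np.argwhere(k)[:,::-1].mean(0).astype(float),.092))
E
```

```text
stamp c [ 0.5196 -0.1519] long 0.0614 15.2 short 0.0311 15.8
plate c [ 0.552  -0.3362] long 0.0745 14.2 short 0.0419 19.3
stamp top c [ 0.5214 -0.1509] long 0.0646 12.8 short 0.0311 16.4
inker base top c [ 0.555  -0.3359] long 0.0937 14.2 short 0.0642 13.1
label top c [0.4901 0.1968] long 0.0845 -0.4 short 0.0543 -0.1
bulb 499 [322.02805611 183.26052104] [[ 0.5179 -0.1524  0.065 ]] [[ 0.52038201 -0.15063795  0.067     ]]
plate [ 551.77236659 -335.20812108] ((551.5088500976562, -335.2649841308594), (39.10346984863281, 69.72339630126953), 13.845088958740234)
glue [[ 0.58289451 -0.14440947  0.092     ]]
```

```bash
python3 -c "
from h import *
go([.5195,-.152,.10],.267)"
```

```text
t 2.38 tx ty tz [ -3.4   8.1 131.6] turn 0.0016 | tcp [ 0.5205 -0.1432  0.2316] rpy [ 3.1413e+00 -4.0000e-04  2.6860e-01] F [-0.1 -0.3  0.2] grip 0.999 q [-0.36 -0.03  1.66 -0.    1.52  0.94]
```

```bash
python3 -m crank '[{"tx":-3.4,"ty":8,"tz":40,"turn":0,"hand":1},{"tx":-3.4,"ty":8,"tz":90,"turn":0,"hand":1},{"tx":-3.4,"ty":8,"tz":120,"turn":0,"hand":1},{"tx":-3.4,"ty":8,"tz":131,"turn":0,"hand":1},{"tx":-3.4,"ty":8,"tz":131,"turn":0,"hand":1},{"tx":-3.4,"ty":8,"tz":131,"turn":0,"hand":1}]'; python3 -c "
from h import *
go([.5195,-.152,.044],.267)
shot('wrist','w4')"
```

```text
time: 3.12
tcp_pos: [0.5207, -0.1528, 0.1023]
ee_rot: [3.14, -0.002, 0.266]
contact_force: [0.1, -0.7, 0.3]
grip_width: 1.003
 t 3.12 tx ty tz [-1.1 -1.2 58.3] turn -0.0007 | tcp [ 0.5207 -0.1528  0.1023] rpy [ 3.1397e+00 -2.4000e-03  2.6630e-01] F [ 0.1 -0.7  0.3] grip 1.003 q [-0.38  0.07  1.79 -0.    1.27  0.92]
```

```bash
python3 -m crank '[{"tx":-1,"ty":0,"tz":25,"turn":0,"hand":1},{"tx":-1,"ty":0,"tz":48,"turn":0,"hand":1},{"tx":-1,"ty":0,"tz":57,"turn":0,"hand":1},{"tx":-1,"ty":0,"tz":58,"turn":0,"hand":0.5},{"tx":-1,"ty":0,"tz":58,"turn":0,"hand":0},{"tx":-1,"ty":0,"tz":58,"turn":0,"hand":-0.3},{"tx":-1,"ty":0,"tz":58,"turn":0,"hand":-0.6},{"tx":-1,"ty":0,"tz":58,"turn":0,"hand":-1},{"tx":-1,"ty":0,"tz":58,"turn":0,"hand":-1},{"tx":-1,"ty":0,"tz":58,"turn":0,"hand":-1},{"tx":-1,"ty":0,"tz":58,"turn":0,"hand":-1}]' 60; python3 -c "
from h import *
go([.5195,-.152,.1],.267)
shot('scene','s4')"
```

```text
time: 4.55
tcp_pos: [0.5192, -0.1529, 0.0433]
ee_rot: [3.141, -0.001, 0.266]
contact_force: [-0.8, 0.7, 5.2]
grip_width: 0.251
 t 4.55 tx ty tz [  0.6  -0.8 -56.7] turn -0.0011 | tcp [ 0.5192 -0.1529  0.0433] rpy [ 3.1406e+00 -1.4000e-03  2.6590e-01] F [-0.8  0.7  5.2] grip 0.251 q [-0.38  0.15  1.83  0.    1.16  0.92]
```

```bash
python3 -m crank '[{"tx":0,"ty":0,"tz":-4,"turn":0,"hand":-1},{"tx":0,"ty":0,"tz":-20,"turn":0,"hand":-1},{"tx":0,"ty":0,"tz":-45,"turn":0,"hand":-1},{"tx":0,"ty":0,"tz":-65,"turn":0,"hand":-1},{"tx":0,"ty":0,"tz":-75,"turn":0,"hand":-1},{"tx":0,"ty":0,"tz":-75,"turn":0,"hand":-1},{"tx":0,"ty":0,"tz":-75,"turn":0,"hand":-1}]'; python3 - <<'E'
from h import *
go([.552,-.3355,.12],.248)
shot('wrist','w5');shot('scene','s5')
a=cv2.imread("pics/w5.png");b=cv2.imread("pics/s5.png")
A=cv2.resize(a[200:400,200:440],(720,600))
u=w2pix("s5",[[.5195,-.152,.12]])[0];print(u);x,y=int(u[0]),int(u[1])
B=cv2.resize(b[max(y-55,0):y+45,x-60:x+60],(480,400))
o=np.zeros((600,800,3),np.uint8);o[:350,:420]=cv2.resize(A,(420,350));o[:317,420:]=cv2.resize(B,(380,317));cv2.imwrite("pics/c5.png",o[:350])
E
```

```text
time: 5.48
tcp_pos: [0.5178, -0.1525, 0.1164]
ee_rot: [-3.141, 0.001, 0.266]
contact_force: [-0.6, 0.4, -1.7]
grip_width: 0.249
 t 5.47 tx ty tz [-15.1 185.6  -3.7] turn 0.0178 | tcp [ 0.5178 -0.1525  0.1164] rpy [-3.1408e+00  1.1000e-03  2.6580e-01] F [-0.6  0.4 -1.7] grip 0.249 q [-0.38  0.06  1.78 -0.    1.31  0.92]
[343.2656713  203.27445864]
```

View pics/c5.png

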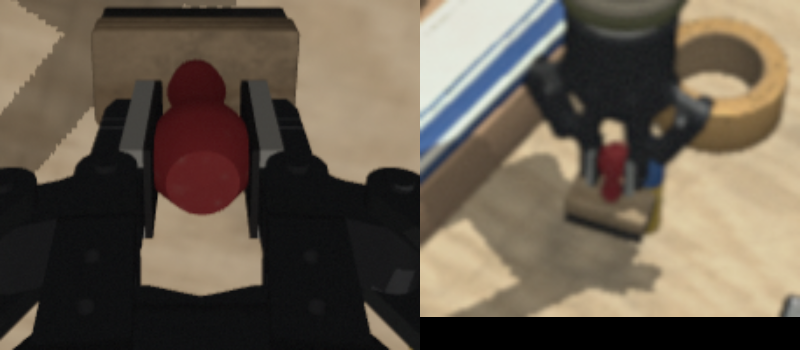

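The stamp is held upright and square to the jaws. The base's top edge runs from (254,216) to (370,216), and the scene view shows it clear of everything. Now I'll compare this with the ideal in-hand projection.

```bash
python3 - <<'E'
from h import *
s=robot.observe();M=R.from_euler('xyz',s["ee_rot"]).as_matrix()
h=.0433
L=[(.016,-.031,.026),(.016,.031,.026),(.016,-.031,0),(.016,.031,0),(-.016,-.031,.026),(-.016,.031,.026)]
P=[np.array(s["tcp_pos"])+M@np.array([x,y,h-z]) for x,y,z in L]
print(w2pix("w5",P).round(1))
a=cv2.imread("pics/w5.png")
g=cv2.cvtColor(a,cv2.COLOR_BGR2GRAY)
print(g[198:225,275].tolist(),g[198:225,350].tolist()); print(g[225,245:262].tolist(),g[225,362:380].tolist())
E
```

```text
[[252.8 216.7]
 [372.6 216.8]
 [260.6 201.5]
 [365.3 201.5]
 [256.  271.8]
 [369.5 271.8]]
[87, 88, 89, 90, 92, 81, 48, 15, 15, 16, 18, 28, 48, 56, 54, 61, 65, 61, 67, 78, 86, 88, 89, 89, 90, 91, 92] [150, 151, 151, 151, 151, 134, 82, 15, 19, 17, 19, 26, 40, 48, 46, 52, 55, 52, 59, 70, 79, 83, 82, 80, 80, 83, 87]
[101, 101, 99, 99, 98, 98, 97, 78, 85, 88, 88, 87, 87, 87, 87, 88, 89] [83, 82, 83, 84, 87, 87, 86, 86, 79, 147, 151, 151, 151, 151, 151, 151, 151, 151]
```

```bash
python3 -m crank '[{"tx":-3,"ty":30,"tz":-4,"turn":0,"hand":-1},{"tx":-8,"ty":80,"tz":-4,"turn":0.01,"hand":-1},{"tx":-12,"ty":130,"tz":-4,"turn":0.018,"hand":-1},{"tx":-14,"ty":170,"tz":-4,"turn":0.018,"hand":-1},{"tx":-15,"ty":186,"tz":-4,"turn":0.018,"hand":-1},{"tx":-15,"ty":186,"tz":-4,"turn":0.018,"hand":-1},{"tx":-15,"ty":186,"tz":-4,"turn":0.018,"hand":-1},{"tx":-15,"ty":186,"tz":-4,"turn":0.018,"hand":-1}]'; python3 - <<'E'
from h import *
go([.552,-.3355,.082],.248)
shot('wrist','w6')
a=cv2.imread("pics/w6.png");cv2.imwrite("pics/c6.png",a[130:330,180:480].repeat(2,0).repeat(2,1))
E
```

```text
time: 6.58
tcp_pos: [0.5529, -0.3347, 0.1213]
ee_rot: [-3.141, 0.0, 0.249]
contact_force: [-0.4, -0.3, -2.0]
grip_width: 0.248
 t 6.58 tx ty tz [-1.   0.6 39.3] turn 0.0012 | tcp [ 0.5529 -0.3347  0.1213] rpy [-3.1412e+00  1.0000e-04  2.4920e-01] F [-0.4 -0.3 -2. ] grip 0.248 q [-0.62  0.33  1.47  0.    1.35  0.7 ]
```

View pics/c6.png

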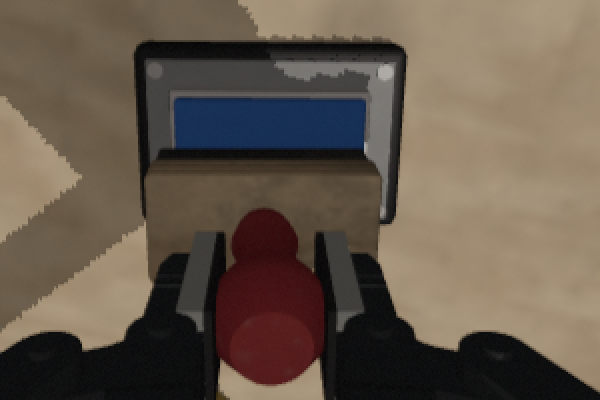

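```bash
python3 - <<'E'
from h import *
s=robot.observe();M=R.from_euler('xyz',s["ee_rot"]).as_matrix()
w=pix2w("w6",np.array([(172,96.5),(367,96.5)])/2+[180,130],.032)
print("plate far edge in tool (want x .022, y +-.037)",((w-s["tcp_pos"])@M).round(4))
E
python3 -m crank '[{"tx":-1,"ty":0.5,"tz":15,"turn":0,"hand":-1},{"tx":-1,"ty":0.5,"tz":30,"turn":0,"hand":-1},{"tx":-1,"ty":0.5,"tz":40,"turn":0,"hand":-1},{"tx":-1,"ty":0.5,"tz":42,"turn":0,"hand":-1},{"tx":-1,"ty":0.5,"tz":42,"turn":0,"hand":-1}]'
```

```text
plate far edge in tool (want x .022, y +-.037) [[ 0.0188 -0.0343  0.0894]
 [ 0.0189  0.036   0.0894]]
time: 7.25
tcp_pos: [0.552, -0.3369, 0.0792]
ee_rot: [-3.141, 0.0, 0.248]
contact_force: [1.0, -0.5, -1.3]
grip_width: 0.246
```

```bash
python3 -m crank '[{"tx":0,"ty":0,"tz":4,"turn":0,"hand":-1},{"tx":0,"ty":0,"tz":7,"turn":0,"hand":-1},{"tx":0,"ty":0,"tz":10,"turn":0,"hand":-1},{"tx":0,"ty":0,"tz":12,"turn":0,"hand":-1},{"tx":0,"ty":0,"tz":12,"turn":0,"hand":-1},{"tx":0,"ty":0,"tz":12,"turn":0,"hand":-1}]'; python3 -c "
from h import *
go([.552,-.336,.0673],.248)"
```

```text
time: 8.0
tcp_pos: [0.5524, -0.337, 0.0679]
ee_rot: [3.141, -0.001, 0.248]
contact_force: [0.9, 0.7, 5.0]
grip_width: 0.251
 t 8.0 tx ty tz [-0.1 -1.1  0.6] turn -0.0002 | tcp [ 0.5524 -0.337   0.0679] rpy [ 3.1408e+00 -8.0000e-04  2.4780e-01] F [0.9 0.7 5. ] grip 0.251 q [-0.63  0.38  1.5   0.    1.26  0.7 ]
```

```bash
python3 -m crank '[{"tx":0,"ty":0,"tz":1,"turn":0,"hand":-1},{"tx":0,"ty":0,"tz":2,"turn":0,"hand":-1},{"tx":0,"ty":0,"tz":2,"turn":0,"hand":-1},{"tx":0,"ty":0,"tz":2,"turn":0,"hand":-1}]'; python3 -c "
from h import *
go([.552,-.336,.0673],.248)"
```

```text
time: 8.5
tcp_pos: [0.5529, -0.3371, 0.0671]
ee_rot: [3.14, -0.002, 0.248]
contact_force: [-2.5, 3.4, 11.0]
grip_width: 0.246
 t 8.5 tx ty tz [-0.6 -1.3 -0.2] turn -0.0 | tcp [ 0.5529 -0.3371  0.0671] rpy [ 3.1402e+00 -1.6000e-03  2.4800e-01] F [-2.5  3.4 11. ] grip 0.246 q [-0.63  0.38  1.5   0.    1.26  0.7 ]
```

```bash
python3 -m crank '[{"tx":0,"ty":0,"tz":1,"turn":0,"hand":-1},{"tx":0,"ty":0,"tz":1,"turn":0,"hand":-1},{"tx":0,"ty":0,"tz":1,"turn":0,"hand":-1}]'; python3 -m crank '[{"tx":0,"ty":0,"tz":-5,"turn":0,"hand":-1},{"tx":0,"ty":0,"tz":-15,"turn":0,"hand":-1},{"tx":0,"ty":0,"tz":-45,"turn":0,"hand":-1},{"tx":0,"ty":0,"tz":-85,"turn":0,"hand":-1},{"tx":0,"ty":0,"tz":-110,"turn":0,"hand":-1},{"tx":0,"ty":0,"tz":-112,"turn":0,"hand":-1},{"tx":0,"ty":0,"tz":-112,"turn":0,"hand":-1}]';python3 - <<'E'
from h import *
go([.489,.196,.178],0)
shot('wrist','w7')
a=cv2.imread("pics/w7.png");cv2.imwrite("pics/c7.png",a[180:330,220:420].repeat(3,0).repeat(3,1))
E
```

```text
time: 8.88
tcp_pos: [0.5532, -0.3372, 0.0669]
ee_rot: [3.14, -0.002, 0.248]
contact_force: [-2.8, 5.1, 15.2]
grip_width: 0.25
time: 9.75
tcp_pos: [0.5513, -0.3364, 0.1747]
ee_rot: [-3.14, 0.001, 0.248]
contact_force: [-0.1, -0.6, -2.3]
grip_width: 0.25
 t 9.75 tx ty tz [  70.2 -531.4   -2.5] turn 0.2477 | tcp [ 0.5513 -0.3364  0.1747] rpy [-3.140e+00  1.400e-03  2.477e-01] F [-0.1 -0.6 -2.3] grip 0.25 q [-0.63  0.29  1.42 -0.    1.44  0.7 ]
```

View pics/c7.png

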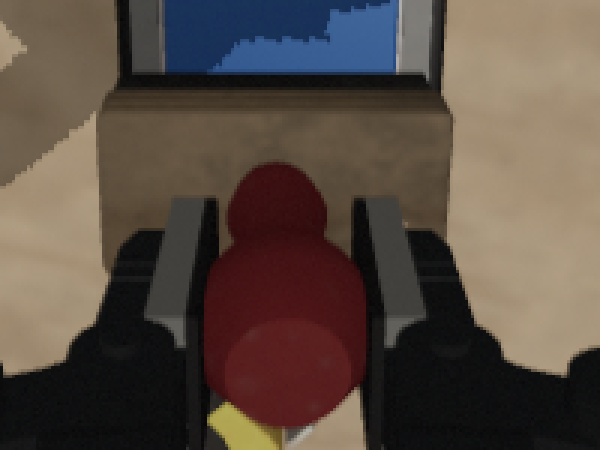

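The wrist view shows the stamp unchanged in the hand, with its top edge at row 217 and bottom edge at row 204. The force rose to 15 N with no further travel, so the plate was at its stop. Next is the transfer.

```bash
python3 -m crank '[{"tx":3,"ty":-20,"tz":-5,"turn":0.01,"hand":-1},{"tx":9,"ty":-65,"tz":-5,"turn":0.03,"hand":-1},{"tx":16,"ty":-120,"tz":-5,"turn":0.06,"hand":-1},{"tx":23,"ty":-175,"tz":-5,"turn":0.09,"hand":-1},{"tx":30,"ty":-230,"tz":-5,"turn":0.12,"hand":-1},{"tx":38,"ty":-285,"tz":-5,"turn":0.15,"hand":-1},{"tx":45,"ty":-340,"tz":-5,"turn":0.18,"hand":-1},{"tx":52,"ty":-395,"tz":-5,"turn":0.2,"hand":-1},{"tx":59,"ty":-450,"tz":-5,"turn":0.22,"hand":-1},{"tx":66,"ty":-495,"tz":-5,"turn":0.24,"hand":-1},{"tx":69,"ty":-522,"tz":-5,"turn":0.248,"hand":-1},{"tx":70,"ty":-531,"tz":-5,"turn":0.248,"hand":-1}]'; python3 -m crank '[{"tx":0,"ty":0,"tz":0,"turn":0,"hand":-1},{"tx":0,"ty":0,"tz":0,"turn":0,"hand":-1},{"tx":0,"ty":0,"tz":0,"turn":0,"hand":-1}]'; python3 - <<'E'
from h import *
go([.489,.196,.15],0)
shot('wrist','w8');shot('top','top8')
a=cv2.imread("pics/w8.png");cv2.imwrite("pics/c8.png",a[110:310,190:450].repeat(3,0).repeat(3,1))
E
```

```text
time: 11.3
tcp_pos: [0.4879, 0.1971, 0.1805]
ee_rot: [3.142, 0.002, 0.002]
contact_force: [0.7, -0.5, -1.3]
grip_width: 0.248
time: 11.68
tcp_pos: [0.4898, 0.1942, 0.1813]
ee_rot: [3.141, 0.0, -0.002]
contact_force: [0.1, -0.2, -1.6]
grip_width: 0.245
 t 11.68 tx ty tz [-0.8 -1.8 31.3] turn -0.0016 | tcp [0.4898 0.1942 0.1813] rpy [ 3.1415e+00  0.0000e+00 -1.6000e-03] F [ 0.1 -0.2 -1.6] grip 0.245 q [ 0.28 -0.04  1.75 -0.    1.43  1.85]
```

View pics/c8.png

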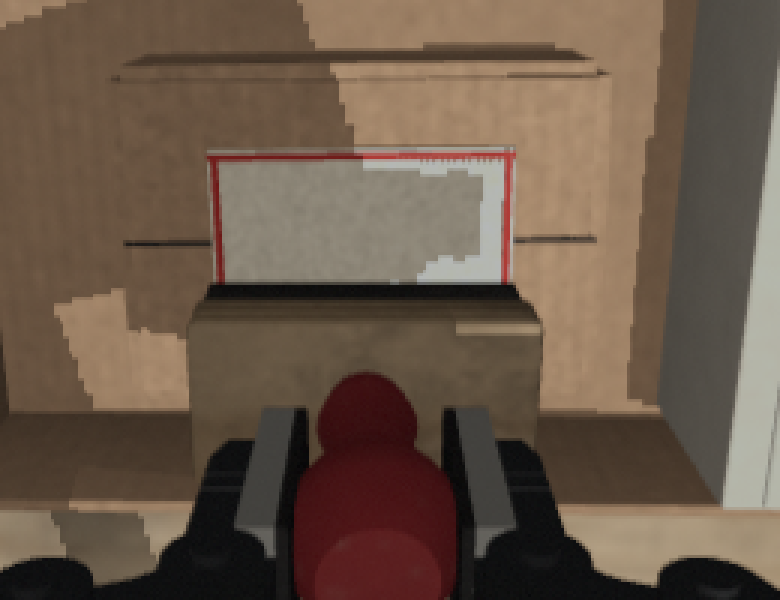

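```bash
python3 - <<'E'
from h import *
# label in tool frame from w8
f=lambda c:np.array(c,float)/3+[190,110]-.33
d=np.load("cam_w8.npz")
s=robot.observe();M=R.from_euler('xyz',s["ee_rot"]).as_matrix()
w=pix2w("w8",f([(209,155),(514,155),(217,283),(509,283),(217,230)]),.051)
print("label world",w.round(4).tolist());print("tool",((w-s["tcp_pos"])@M*1000).round(1).tolist())
# w4 check of stamp standing upright
a=cv2.imread("pics/w4.png");c=np.array([.5195,-.152,0]);y=.266
Rz=R.from_euler('z',y).as_matrix()
P=[c+Rz@np.array(p) for p in[(.016,.031,.026),(.016,-.031,.026),(.016,.031,0),(.016,-.031,0),(-.016,.031,.026)]]
u=w2pix("w4",P);print("w4 pred",u.round(1).tolist())
g=cv2.cvtColor(a,cv2.COLOR_BGR2GRAY);x=int(u[0,0])
r=int(u[2,1])-8
for k in(.2,.8):
    X=int(u[0,0]+k*(u[1,0]-u[0,0]));print(X,r,g[r:r+30,X].tolist())
r2=int(u[0,1]+12); print(r2,int(u[:2,0].min())-8,g[r2,int(u[:2,0].min())-8:int(u[:2,0].min())+9].tolist(),int(u[:2,0].max())-8,g[r2,int(u[:2,0].max())-8:int(u[:2,0].max())+9].tolist())
E
```

```text
label world [[0.5135, 0.2391, 0.051], [0.5134, 0.1542, 0.051], [0.476, 0.2387, 0.051], [0.4759, 0.1541, 0.051], [0.4918, 0.238, 0.051]]
tool [[23.6, -44.8, 130.3], [23.6, 40.1, 130.3], [-13.9, -44.4, 130.3], [-13.9, 40.3, 130.3], [2.0, -43.6, 130.3]]
w4 pred [[266.4, 188.3], [356.6, 188.3], [271.1, 179.3], [352.4, 179.3], [268.3, 231.4]]
284 171 [93, 93, 92, 90, 88, 88, 85, 84, 84, 84, 60, 21, 10, 31, 44, 52, 57, 63, 74, 79, 80, 82, 82, 83, 81, 80, 81, 81, 83, 83]
338 171 [88, 88, 88, 89, 89, 91, 91, 92, 92, 93, 82, 47, 17, 15, 33, 42, 49, 50, 57, 70, 74, 73, 73, 75, 76, 78, 76, 77, 79, 81]
200 258 [75, 77, 76, 76, 77, 77, 76, 76, 76, 69, 75, 77, 77, 77, 78, 78, 80] 348 [129, 116, 85, 81, 81, 81, 79, 66, 86, 88, 134, 138, 138, 138, 138, 139, 138]
```

```bash
python3 -m crank '[{"tx":-1,"ty":-1,"tz":15,"turn":0,"hand":-1},{"tx":-2,"ty":-1.6,"tz":40,"turn":0,"hand":-1},{"tx":-2.5,"ty":-1.6,"tz":60,"turn":0,"hand":-1},{"tx":-2.5,"ty":-1.6,"tz":66,"turn":0,"hand":-1},{"tx":-2.5,"ty":-1.6,"tz":66,"turn":0,"hand":-1},{"tx":-2.5,"ty":-1.6,"tz":66,"turn":0,"hand":-1},{"tx":-2.5,"ty":-1.6,"tz":66,"turn":0,"hand":-1}]';  python3 - <<'E'
from h import *
go([.487,.1965,.1045],0)
shot('wrist','w9');shot("scene","s9");shot("top","top9")
a=cv2.imread("pics/w9.png");b=cv2.imread("pics/s9.png")
A=a[150:270,215:415];o=np.zeros((600,800,3),np.uint8)
o[:480]=cv2.resize(A,(800,480),interpolation=cv2.INTER_NEAREST)
cv2.imwrite("pics/c9.png",o[:480])
s=robot.observe();M=R.from_euler('xyz',s["ee_rot"]).as_matrix()
L=[(.016,-.031,.026),(.016,.031,.026),(.016,-.031,0),(.016,.031,0)]
P=[np.array(s["tcp_pos"])+M@np.array([x,y,.0433-z]) for x,y,z in L];print(w2pix("w9",P).round(1).tolist())
E
```

```text
time: 12.65
tcp_pos: [0.4878, 0.1969, 0.1163]
ee_rot: [-3.141, -0.002, -0.0]
contact_force: [-0.1, -0.3, -1.6]
grip_width: 0.249
 t 12.65 tx ty tz [-0.8  0.4 11.8] turn -0.0002 | tcp [0.4878 0.1969 0.1163] rpy [-3.1411e+00 -1.6000e-03 -2.0000e-04] F [-0.1 -0.3 -1.6] grip 0.249 q [ 0.29  0.02  1.82 -0.    1.3   1.86]
[[252.8, 217.5], [372.4, 217.6], [260.6, 202.2], [365.1, 202.2]]
```

View pics/c9.png

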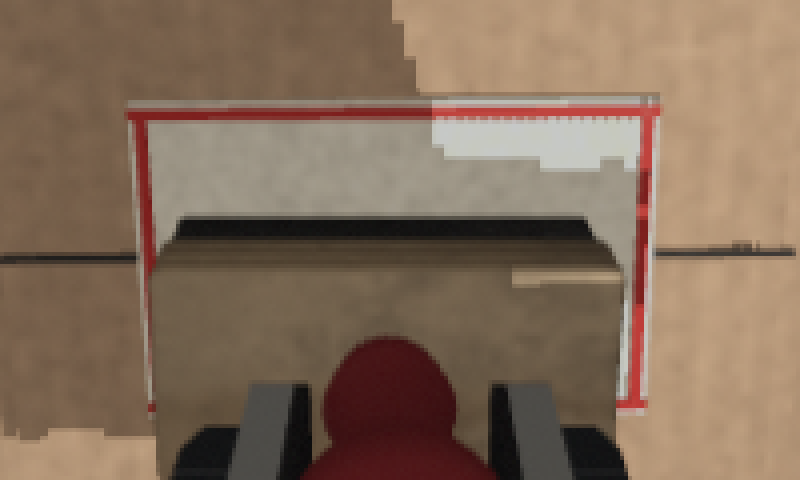

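```bash
python3 - <<'E'
from h import *
s=robot.observe();M=R.from_euler('xyz',s["ee_rot"]).as_matrix()
f=lambda c:np.array(c,float)/4+[215,150]-.4
t=lambda c,z:((pix2w("w9",f(c),z)-s["tcp_pos"])@M*1000)[:,:2].round(1)
L=t([(129,110),(660,107),(647,410),(148,411)],.051)
print("label corners tool",L.tolist(),"centre",L.mean(0),"ang far",np.degrees(np.arctan2(*(L[1]-L[0]))),"near",np.degrees(np.arctan2(*(L[2]-L[3]))))
zf=s["tcp_pos"][2]-.0433
print("face edge tool (~15,+-31)",t([(178,217),(590,217)],zf).tolist(),"top edge(16,+-31)",t([(152,270),(622,270)],zf+.026).tolist())
# top view bulb & label
E
```

```text
label corners tool [[26.1, -42.8], [26.7, 43.0], [-27.2, 43.9], [-27.5, -42.7]] centre [-0.475  0.35 ] ang far 0.40066325579215256 near 0.1984834306634013
face edge tool (~15,+-31) [[15.0, -32.0], [15.0, 29.3]] top edge(16,+-31) [[16.2, -31.1], [16.3, 29.8]]
```

```bash
python3 -m crank '[{"tx":-0.5,"ty":1.2,"tz":3,"turn":-0.005,"hand":-1},{"tx":-0.5,"ty":1.2,"tz":7,"turn":-0.005,"hand":-1},{"tx":-0.5,"ty":1.2,"tz":10,"turn":-0.005,"hand":-1},{"tx":-0.5,"ty":1.2,"tz":11,"turn":-0.005,"hand":-1},{"tx":-0.5,"ty":1.2,"tz":11,"turn":-0.005,"hand":-1},{"tx":-0.5,"ty":1.2,"tz":11,"turn":-0.005,"hand":-1},{"tx":-0.5,"ty":1.2,"tz":11,"turn":-0.005,"hand":-1}]';  python3 - <<'E'
from h import *
z=[]
for i in range(6): z.append(np.r_[robot.observe()["tcp_pos"],robot.observe()["ee_rot"][2]]); robot.read_camera("top")
print(np.round(z,4).mean(0),np.std(z,0))
go([.487,.1965,.1043],0)
shot('wrist','w10');shot("scene","s10");shot("top","top10")
a=cv2.imread("pics/w10.png");b=cv2.imread("pics/s10.png")
o=np.zeros((600,800,3),np.uint8)
o[:360,:600]=cv2.resize(a[150:270,215:415],(600,360),interpolation=cv2.INTER_NEAREST)
o[360:,:400]=cv2.resize(b[130:220,170:320],(400,240),interpolation=cv2.INTER_CUBIC)
o[360:,400:]=cv2.resize(b[80:260,130:430],(400,240),interpolation=cv2.INTER_CUBIC)
cv2.imwrite("pics/c10.png",o)
E
```

```text
time: 13.68
tcp_pos: [0.4867, 0.1956, 0.1045]
ee_rot: [-3.142, -0.0, 0.005]
contact_force: [-0.1, 0.4, -0.8]
grip_width: 0.247
[0.48665 0.19555 0.1044  0.0048 ] [4.07032400e-05 1.84523302e-05 4.68416503e-05 2.26905312e-05]
 t 13.97 tx ty tz [ 0.4 -1.   0. ] turn 0.0048 | tcp [0.4866 0.1955 0.1043] rpy [ 3.1416 -0.      0.0048] F [-0.4  0.4 -1. ] grip 0.252 q [ 0.28  0.03  1.84 -0.    1.28  1.85]
```

View pics/c10.png

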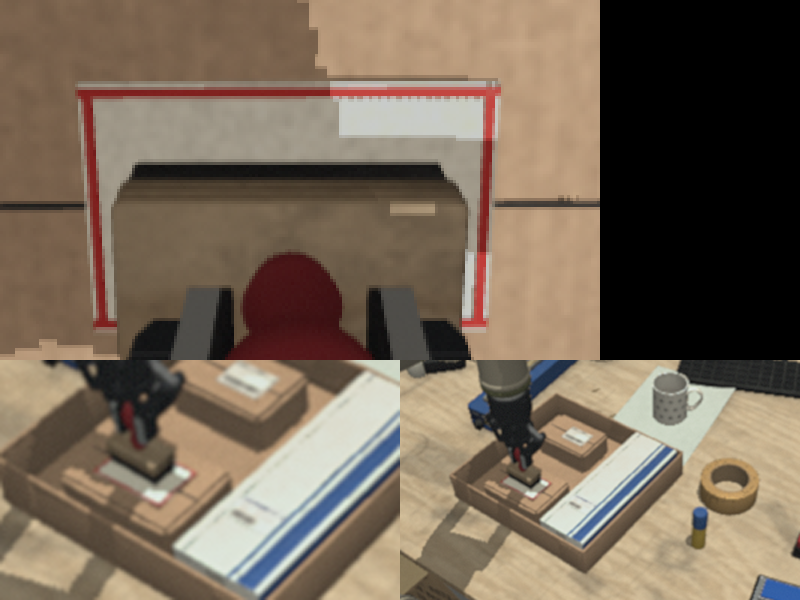

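```bash
python3 - <<'E'
from h import *
s=robot.observe();M=R.from_euler('xyz',s["ee_rot"]).as_matrix()
f=lambda c:np.array(c,float)/3+[215,150]-.4
t=lambda c,z:((pix2w("w10",f(c),z)-s["tcp_pos"])@M*1000)[:,:2].round(1)
L=t([(79,89),(500,88),(486,327),(95,327)],.051)
print("label",L.tolist(),L.mean(0),np.degrees(np.arctan2(*(L[1]-L[0]))),np.degrees(np.arctan2(*(L[2]-L[3]))))
zf=s["tcp_pos"][2]-.0433
print("face",t([(134,163),(443,163)],zf).tolist(),"top",t([(112,202),(467,202)],zf+.026).tolist())
# tray shift check
a=np.load("cam_top1.npz")["im"];b=np.load("cam_top10.npz")["im"]
for r in[(152,200,262,296),(205,225,395,440),(195,210,335,360),(160,200,190,240),(130,175,315,360),(260,290,405,440)]:
    A,B=[cv2.cvtColor(x[r[0]:r[1],r[2]:r[3]],cv2.COLOR_RGB2GRAY).astype(np.float32) for x in(a,b)];print(r,np.round(cv2.phaseCorrelate(A,B),2).tolist() if 0 else [round(v,2) for v in cv2.phaseCorrelate(A,B)[0]],np.abs(A-B).mean().round(1))
E
```

```text
label [[27.2, -43.8], [27.5, 41.8], [-26.5, 42.0], [-26.5, -43.8]] [ 0.425 -0.95 ] 0.20080214345294692 0.0
face [[14.7, -31.7], [14.7, 29.4]] top [[16.1, -31.2], [16.1, 29.9]]
(152, 200, 262, 296) [0.54, 0.06] 9.1
(205, 225, 395, 440) [0.43, 0.04] 4.1
(195, 210, 335, 360) [0.47, 0.54] 4.2
(160, 200, 190, 240) [0.06, 0.01] 4.5
(130, 175, 315, 360) [0.47, 0.5] 5.0
(260, 290, 405, 440) [-0.01, -0.06] 4.7
```

```bash
python3 -c "
from h import *
go([.487,.1965,.1043],0)
print(robot.finish_job())"
```

```text
t 14.12 tx ty tz [ 0.4 -1.   0. ] turn 0.0048 | tcp [0.4866 0.1955 0.1043] rpy [-3.1416 -0.      0.0048] F [ 0.1 -1.3 -1.8] grip 0.25 q [0.28 0.03 1.84 0.   1.28 1.85]
the job is handed in; nothing more can be done
None
```

I inked the stamp and handed the job in at 14.1 s, with the gripper still holding the stamp upright over the red-bordered label. No verdict came back.

- **Inking:** I pressed the stamp on the blue plate. The force rose from 11 to 15 N while the height stayed at 0.067 m, so the plate was on its stop. The wrist camera showed the stamp still square in the grip afterwards.
- **Hover:** The last wrist picture puts the stamp within about 0.5 mm of the label's centre and 0.2° of its long side. The gap of about 10 mm was calculated from the measured TCP height and the nominal label height, not measured directly. The TCP readings were steady.
- **Surroundings:** I compared top-camera pictures from the start and the end at the goods box, other carton, inker, glue stick, tape roll and tape measure. None differed by more than about half a pixel (1–2 mm), which may be shadow changes. The stapler was not in that comparison.
- **Disagreement:** The top camera placed the label about 2–3 mm farther out in x than the wrist camera, about the calibration error. I used the wrist camera because it showed the stamp and label together.

One move command was refused early on because its rows had no "hand" value. The arm didn't move, and I sent it again with the value added.

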